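# Kit the power-supply parts at the electronics repair bench

### The arm

A 6-joint arm with a two-finger parallel gripper is mounted at the origin on the work surface. World frame = base frame: x ahead of the robot, y to its left, z up, the work surface at z = 0. Lengths are in m, angles in degrees, forces in N, time in s.
With the tool pointing down it reaches from about 0.4 to 0.825 m from the base axis. Payload 7 kg.
Tool frame: the origin (TCP) lies midway between the tips of the shut fingers; the grasp point (between the pads) lies hold_point_z behind it (hold_point_z is the distance from the TCP to the grasp point, in m); z points along the fingers, y is the line along which they close (so a half turn about z gives the same grasp; the last joint's range is limited). The gripper opens to 88 mm and grips with 3 to 60 N. Pads are 19 mm wide; open, the fingers measure 130 mm over their backs; the gripper's body (78 mm by 193 mm) begins 47 mm behind the grasp point.
Start: joints at [-49.326, 20.546, 0.682, 0, -70.136, -16.507], TCP at [0.276, -0.616, 0.227] pointing down, gripper open.
Joint ranges: [-176.03, 176.03], [-82.01, 121.73], [-58.28, 71.71], [-173.87, 95.51], [-174.79, -0.11], [-173.66, 173.66]. Speed limits (degrees/s): [136.94, 136.94, 172.46, 180, 180, 180].

### API

Orientations are given as [roll, pitch, yaw] about the fixed x, y, z axes, in that order (R = Rz(yaw) Ry(pitch) Rx(roll)).
In Python, from plant import * gives the robot as it stands.
- The arm moves only by the tool step_arm, never from a script. Its argument "steps" is a list that holds one entry, the list of rows, each a list of 6 numbers: the shift along the tool's x, y, z scaled (see below), then the turn, a rotation vector about the tool's x, y, z scaled (see below). In form: [[[tx, ty, tz, wx, wy, wz], ...]]. A call has 1 to 20 rows; each row is the pose to reach, as a shift and turn from the pose commanded when the call began, along the tool's axes at that moment; what a row does not reach only later rows make up. The controller multiplies each number of a shift by 100 mm and each number of a turn by 0.5 rad. A row lasts 1/10 s, in which the tool goes at most 50 mm and 8.59 degrees, less where a joint would pass 70% of its speed; a pose out of reach is approached as far as the arm can. A call with a number of a shift or a turn outside -1 to 1 is refused whole. A call with a gripper value outside its range is refused whole. "jaw" is the closure in counts, from 0 (fully open) to 255 (shut), set as the call begins (left out, the last holds). The fingers move at their own pace and stop on an object; the grip force is fixed at half the most. Time passes only in rows, so rows that repeat a pose let the fingers close. It gives the time, the measured TCP pose, the force, the opening and the grip force at its end, in the units of the state.
- get_obs(): the state, without advancing time (a new reading comes with each control period).
- snapshot(name): name is "side" or "top" or "wrist"; returns (picture, depth): 420x560x3 uint8, red, green, blue; 420x560 float32, m along the optical axis (not along the pixel's ray), 0 where there is no reading.
- calibration(name): a dict with "mtx" (3x3 intrinsics, pixels), "dist" ([k1, k2, p1, p2, k3] as OpenCV has them; the pictures are not rectified), "rvec" (rotation vector, rad) and "tvec" (3), from world to camera coordinates, as OpenCV has them. Camera axes: x right, y down, z forward; pixel columns grow to the right and rows downward; lengths in m; the calibration is good to about 2 mm. A picture is of the moment at which its call begins: read the wrist's pose just before it. calibration takes no time and is no camera call; for the wrist camera it gives the pose at the moment of the call.
- close_job(): hands the job in; it is judged then, once.
The state is a dict: "clock": time; "joint_pos": joint angles; "qvel": joint speeds; "tau": joint torques, N m; "tool_pos": TCP position; "orientation": TCP orientation; "force": force on the tool from outside, world axes, zero at the start; "moment": the same for the moment, N m; "opening": finger opening in m; "gripper_force": force on a finger pad.
Only numpy, scipy, OpenCV 4.12 (cv2) and the standard library are available. Lean on these libraries where they do the work, as an engineer would, in place of code of your own. Each camera call takes 0.05 s, during which the arm holds its last target. There are 200 camera calls.

### The job

Gather the parts for the power-supply repair into the black tray: stand the tall capacitor in the round cup, the long heat sink lengthwise in the long bin, the transformer in the square bin, and lower the copper coil over the post, each upright and sitting fully down on the floor of its holder. The short capacitor and the short heat sink do not belong to this job: leave them where they are.

Things in the scene. Friction and masses are not known exactly. Their poses are not given: they have to be found in the camera images.
- tall_capacitor: Tall can capacitor, an upright black cylinder with an aluminium top, diameter 30 mm, 50 mm high, about 55 g, standing on the table. Its origin is the centre of its underside, z up. 
- short_capacitor: Look-alike that does not belong: same black cylinder with aluminium top, diameter 30 mm, but only 25 mm high. Its origin is the centre of its underside, z up. 
- long_heatsink: Long finned aluminium heat sink, 64 mm long (its x), 24 mm wide (its y), 36 mm high, about 70 g, standing on the table; its upright fins end in the two long sides, so grip it across its width. Its origin is the centre of its underside, z up. 
- short_heatsink: Look-alike that does not belong: the same finned section, 24 mm wide (y) and 36 mm high, but only 32 mm long (x). Its origin is the centre of its underside, z up. 
- coil: Ring-shaped choke wound with copper wire, lying flat: outer diameter 44 mm, hole 26 mm (25 mm clear between the wires), 20 mm high, about 60 g. Its origin is the centre of its underside, z up. 
- transformer: Small mains transformer: dark laminated steel core 42 mm (x) by 22 mm (y) by 36 mm high, with a pale wound bobbin 26 mm (x) by 36 mm (y) by 32 mm (from 2 to 34 mm up) through its middle; about 180 g. Grip it across the bobbin's 36 mm. Its origin is the centre of its underside, z up. 
- cup: Round white cup-like holder for the tall capacitor: outer diameter 59 mm, inner 51 mm, 12 mm high, inner floor 3 mm above its underside. Fixed in a low black tray, 205 mm square with an 8 mm rim, that holds the four holders in a two-by-two pattern 95 mm apart (which is where varies; all are turned with the tray by up to 0.3 rad). Origin at the centre of its underside, 4 mm above the table; z up. 
- long_bin: Long narrow white open bin for the long heat sink: outside 90 mm (x) by 50 mm (y) by 12 mm high, walls 3 mm, inside 84 by 44 mm, inner floor 3 mm above its underside. Fixed in a low black tray, 205 mm square with an 8 mm rim, that holds the four holders in a two-by-two pattern 95 mm apart (which is where varies; all are turned with the tray by up to 0.3 rad). Origin at the centre of its underside, 4 mm above the table; z up. 
- square_bin: Nearly square white open bin for the transformer: outside 66 mm (x) by 62 mm (y) by 12 mm high, walls 3 mm, inside 60 by 56 mm, inner floor 3 mm above its underside. Fixed in a low black tray, 205 mm square with an 8 mm rim, that holds the four holders in a two-by-two pattern 95 mm apart (which is where varies; all are turned with the tray by up to 0.3 rad). Origin at the centre of its underside, 4 mm above the table; z up. 
- post: White base plate 66 by 66 by 4 mm without walls, with an upright steel post at its centre for the coil: post diameter 8 mm, its top 28 mm above the underside of the plate. Fixed in a low black tray, 205 mm square with an 8 mm rim, that holds the four holders in a two-by-two pattern 95 mm apart (which is where varies; all are turned with the tray by up to 0.3 rad). Origin at the centre of its underside, 4 mm above the table; z up. 

How it is judged:
By the outcome, as a careful person would: the job done as asked, in the order asked, and still so for the second after the job is handed in, with the robot touching nothing.
It also fails if it takes over 90 s, if anything falls off the work surface, if the arm or the gripper's body presses on something with over 40 N, if the wrist force passes 120 N, or if a joint passes its speed limit or range.

## Working session

There is one attempt and no reset: what is moved stays moved. The work goes in short steps, Python scripts to look and compute and a tool call to move; the robot and the scene stay as the last step left them, time stands still between calls to the robot, and variables do not carry over. Pictures are saved under pics/ and viewed, at most 14 in all, crops included, and the job is handed in when it is done.

Besides the shell and the picture viewer there is one more tool, called after "Call:" as a command line: name --argument value ..., lists and objects as JSON in quotes. step_arm: Moves the arm, as the interface text tells. Its arguments: {"type":"object","properties":{"steps":{"type":"array","items":{"type":"array","items":{"type":"array","items":{"type":"number","minimum":-1,"maximum":1}}}},"jaw":{"type":"number"}},"required":["steps"]}

```bash
mkdir -p pics; ls
python3 - <<'E'
from plant import *
import cv2,numpy as np
o=get_obs();print(o)
for n in ("top","side"):
    p,d=snapshot(n);cv2.imwrite(f"pics/{n}0.png",p[:,:,::-1]);np.savez(f"{n}0.npz",p=p,d=d)
    c=calibration(n);print(n,c)
try: print(hold_point_z)
except Exception as e: print(e)
E
```

```text
pics
{'clock': 0.0, 'joint_pos': array([-4.93274845e+01,  2.05915171e+01,  6.32123960e-01, -2.04709644e-02,
       -7.01365913e+01, -1.65077174e+01]), 'qvel': array([-0.00455934,  0.08709696, -0.06739843, -0.02493722, -0.09100785,
        0.06745944]), 'tau': array([-1.19537628e-03, -5.82718670e+01,  2.93055439e+01,  6.99739069e+00,
        6.70002846e-03, -2.31056301e-04]), 'tool_pos': array([ 0.27609104, -0.61539369,  0.22560814]), 'orientation': array([ 1.79902503e+02, -8.82551473e-03, -1.55842166e+02]), 'force': array([0.69413052, 0.49832858, 0.02019657]), 'moment': array([0.00683792, 0.0159779 , 0.03500086]), 'gripper_force': 0.0, 'opening': 0.08756891436380147}
top {'mtx': array([[420.59797075,   0.        , 274.95537209],
       [  0.        , 420.59797075, 213.50834912],
       [  0.        ,   0.        ,   1.        ]]), 'dist': array([-0.04959225,  0.        ,  0.        ,  0.        ,  0.        ]), 'rvec': array([ 2.08663161, -2.12000069,  0.23058324]), 'tvec': array([0.00357448, 0.53962085, 0.91645332])}
side {'mtx': array([[498.3063622 ,   0.        , 278.08669982],
       [  0.        , 498.3063622 , 213.32191853],
       [  0.        ,   0.        ,   1.        ]]), 'dist': array([-0.14352539,  0.        ,  0.        ,  0.        ,  0.        ]), 'rvec': array([ 0.49980467, -2.54513809,  1.44529978]), 'tvec': array([0.48080119, 0.14387715, 1.10273778])}
0.0188
```

View pics/top0.png

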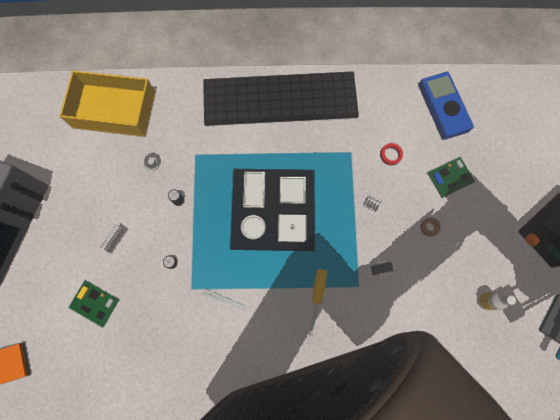

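View pics/side0.png

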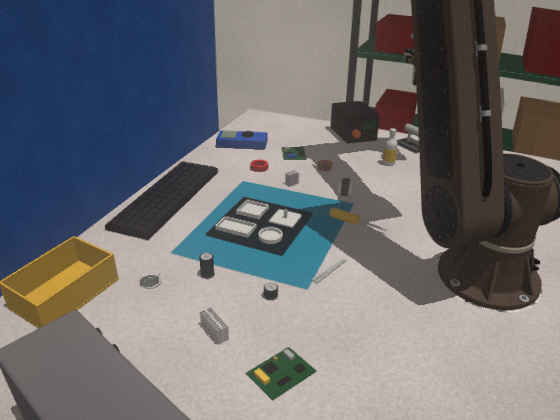

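The top view shows the tall capacitor at (176,197), the short one at (170,262), the long heat sink at (113,237), the short one at (372,204), and the copper coil at (430,226). Something that may be the transformer is at (382,268), and the tray is centred at (273,209). I'll enlarge the parts to check.

```bash
cat > h.py <<'E'
import cv2,numpy as np
from plant import *
def ray(c,uv):
    """camera centre and world direction of pixels"""
    R=cv2.Rodrigues(np.array(c["rvec"]))[0];t=np.array(c["tvec"]).reshape(3)
    q=cv2.undistortPoints(np.array(uv,float).reshape(-1,1,2),c["mtx"],c["dist"]).reshape(-1,2)
    d=np.c_[q,np.ones(len(q))]@R
    return -R.T@t,d
def onplane(c,uv,z):
    o,d=ray(c,uv);return (o+d*((z-o[2])/d[:,2])[:,None])
def cloud(c,dep):
    """world points per pixel from depth"""
    h,w=dep.shape;u,v=np.meshgrid(np.arange(w),np.arange(h))
    o,d=ray(c,np.c_[u.ravel(),v.ravel()]);return (o+d*dep.reshape(-1,1)).reshape(h,w,3)
E
python3 - <<'E'
from h import *
f=np.load("top0.npz");p=f["p"][:,:,::-1];P=cloud(calibration("top"),f["d"])
crops=[(176,197),(170,262),(113,237),(372,204),(430,226),(382,268)]
t=[cv2.resize(p[v-22:v+22,u-22:u+22],(260,260),interpolation=cv2.INTER_CUBIC) for u,v in crops]
cv2.imwrite("pics/c0.png",np.vstack([np.hstack(t[:3]),np.hstack(t[3:])]))
for u,v in crops:
    q=P[v-18:v+18,u-18:u+18].reshape(-1,3);m=q[:,2]>q[:,2].min()+0
    z=np.percentile(q[:,2],[5,50,99]);s=q[q[:,2]>.012]
    print((u,v),z.round(4),len(s),s.mean(0).round(4) if len(s) else '')
print(onplane(calibration("top"),[(232,169),(315,170),(315,250),(231,249)],.01).round(4))
E
```

```text
(176, 197) [-0.004  -0.0006  0.0519] 184 [0.5788 0.2233 0.0796]
(170, 262) [-0.004  -0.0008  0.0268] 141 [0.4341 0.2443 0.0306]
(113, 237) [-0.0041 -0.0005  0.0381] 273 [0.4877 0.3764 0.0545]
(372, 204) [-0.0036 -0.0003  0.038 ] 132 [ 0.5528 -0.2255  0.0967]
(430, 226) [-0.0037 -0.0001  0.0228] 212 [ 0.5066 -0.3726  0.0425]
(382, 268) [-0.0037 -0.0001  0.0381] 285 [ 0.4099 -0.2474  0.0502]
[[ 0.6669  0.1009  0.01  ]
 [ 0.6608 -0.1069  0.01  ]
 [ 0.4596 -0.0995  0.01  ]
 [ 0.4652  0.1019  0.01  ]]
```

View pics/c0.png

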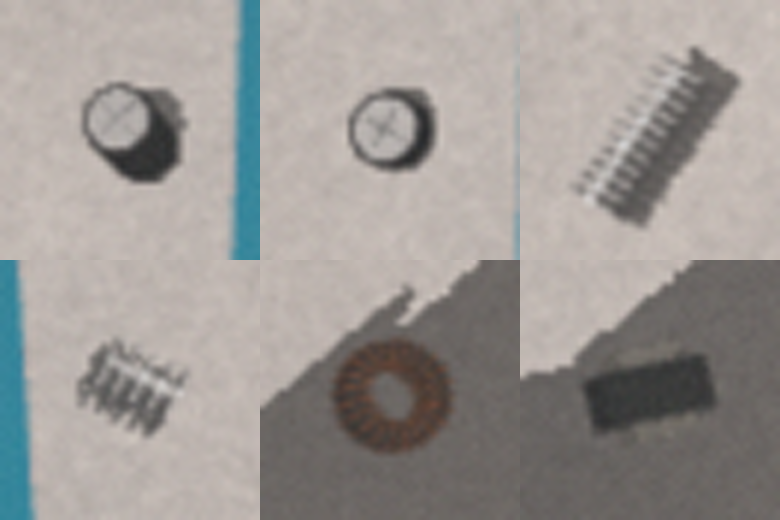

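Crops confirm the identities: tall capacitor, short capacitor, long heat sink, short heat sink, copper coil, transformer (dark core, pale bobbin ends). Next I'll measure all the poses.

Run:
```python
from h import *
f=np.load("top0.npz");p=f["p"];c=calibration("top");P=cloud(c,f["d"])
hsv=cv2.cvtColor(p,cv2.COLOR_RGB2HSV)
def rect(q):
    (x,y),s,a=cv2.minAreaRect((q[:,:2]*1000).astype(np.float32))
    b=cv2.boxPoints(((x,y),s,a));e=b[1]-b[0];g=b[2]-b[1];l=e if np.hypot(*e)>np.hypot(*g) else g
    return np.round([x,y,max(s),min(s),np.degrees(np.arctan2(l[1],l[0]))%180],1)
for n,(u,v),h,r in [("tall",(176,197),.05,24),("short",(170,262),.025,20),("long",(113,237),.036,26),("shs",(372,204),.036,20),("coil",(430,226),.02,24),("trafo",(382,268),.036,24)]:
    w=P[v-r:v+r,u-r:u+r];m=np.abs(w[...,2]-h-.0015)<.005
    vv,uu=np.nonzero(m);X=onplane(c,np.c_[uu+u-r,vv+v-r],h)
    print(n,m.sum(),"med",np.median(X[:,:2],0).round(4),"rect",rect(X), "pix",uu.mean()+u-r,vv.mean()+v-r)
white=((hsv[...,1]<60)&(hsv[...,2]>140)).astype(np.uint8);roi=np.zeros_like(white);roi[172:248,236:312]=1
n,L,st,ce=cv2.connectedComponentsWithStats(white*roi)
for i in range(1,n):
    if st[i,4]<100: continue
    vv,uu=np.nonzero(L==i)
    for z in (.016,.008): print("hold",z,st[i].tolist(),rect(onplane(c,np.c_[uu,vv],z)))
```

```text
tall 112 med [0.5909 0.2347] rect [591.  234.5  28.4  26.7  44.9] pix 173.73214285714286 194.95535714285714
short 122 med [0.4366 0.2468] rect [435.6 246.7  28.7  26.   89.3] pix 168.81967213114754 261.40983606557376
long 133 med [0.492  0.3871] rect [493.5 387.1  64.5  25.9 146.4] pix 109.95488721804512 237.41353383458647
shs 66 med [ 0.5706 -0.2428] rect [ 570.8 -242.3   32.5   23.7   58.6] pix 373.8636363636364 201.3939393939394
coil 175 med [ 0.5113 -0.3825] rect [ 511.6 -381.3   43.4   43.3   41.6] pix 431.33714285714285 226.03428571428572
trafo 210 med [ 0.4114 -0.2531] rect [ 412.3 -253.4   43.4   35.1  100. ] pix 382.9761904761905 267.9238095238095
hold 0.016 [243, 172, 22, 36, 706] [611.6  46.3  89.6  50.4 178.2]
hold 0.008 [243, 172, 22, 36, 706] [613.9  46.7  90.3  50.9 178.2]
hold 0.016 [280, 177, 26, 26, 640] [609.5 -49.3  63.9  61.9 179. ]
hold 0.008 [280, 177, 26, 26, 640] [611.8 -49.6  64.5  62.4 179. ]
hold 0.016 [241, 215, 24, 24, 456] [518.4  49.8  56.6  55.6 179.4]
hold 0.008 [241, 215, 24, 24, 456] [519.9  50.2  57.   56.  179.4]
hold 0.016 [278, 215, 28, 27, 712] [513.4 -44.5  64.7  64.3  88.2]
hold 0.008 [278, 215, 28, 27, 712] [514.9 -44.8  65.2  64.8  88.2]
```

```bash
cat > plan.py <<'E'
import sys,json
from h import *
def go(*wps):
    """print, per call, the move from the measured pose through waypoints (x,y,z mm, yaw deg)"""
    o=get_obs();p=o["tool_pos"]*1000;a=o["orientation"][2]
    print("now",p.round(1),o["orientation"].round(1),"open",round(o["opening"]*1000,1),"t",round(o["clock"],1))
    for w in wps:
        while 1:
            d=np.array(w[:3])-p;t=(w[3]-a+180)%360-180;c,s=np.cos(np.radians(a)),np.sin(np.radians(a))
            T=np.array([c*d[0]+s*d[1],s*d[0]-c*d[1],-d[2]])
            f=min(1,99.9/max(abs(T).max(),1e-6),28.4/max(abs(t),1e-6))
            r=(T*f/100).round(2);tw=round(-np.radians(t*f)/.5,2)
            print([*r.tolist(),0,0,tw],"rows>=",int(max(np.ceil(np.linalg.norm(r)*2),np.ceil(abs(tw)*28.65/8.59))))
            p=p+100*np.array([c*r[0]+s*r[1],s*r[0]-c*r[1],-r[2]]);a+=-np.degrees(tw*.5)
            if f>=1: break
        print("-- at",p.round(1),round(a,1))
if __name__=="__main__": go(*json.loads(sys.argv[1]))
E
python3 plan.py '[[591,234.5,220,-155.8],[591,234.5,120,-155.8],[591,234.5,18,-155.8]]'
```

```text
now [ 276.2 -615.5  225.7] [ 179.9   -0.  -155.8] open 87.6 t 0.1
[-0.98, 1.0, 0.01, 0, 0, np.float64(-0.0)] rows>= 3
[-0.98, 1.0, 0.01, 0, 0, np.float64(-0.0)] rows>= 3
[-0.98, 1.0, 0.01, 0, 0, np.float64(-0.0)] rows>= 3
[-0.98, 1.0, 0.01, 0, 0, np.float64(-0.0)] rows>= 3
[-0.98, 1.0, 0.01, 0, 0, np.float64(-0.0)] rows>= 3
[-0.99, 1.0, 0.0, 0, 0, np.float64(-0.0)] rows>= 3
[-0.46, 0.47, 0.01, 0, 0, np.float64(-0.0)] rows>= 2
-- at [590.7 234.8 219.7] -155.8
[-0.0, -0.0, 1.0, 0, 0, np.float64(-0.0)] rows>= 2
-- at [590.7 234.8 119.7] -155.8
[-0.0, -0.0, 1.0, 0, 0, np.float64(-0.0)] rows>= 2
[-0.0, -0.0, 0.02, 0, 0, np.float64(-0.0)] rows>= 1
-- at [590.7 234.8  17.7] -155.8
```

Call:
step_arm --steps '[[[-0.33, 0.33, 0, 0, 0, 0], [-0.66, 0.67, 0, 0, 0, 0], [-0.98, 1, 0.01, 0, 0, 0], [-0.98, 1, 0.01, 0, 0, 0]]]' --jaw 0

```text
clock: 0.5
tool_pos: [0.3259, -0.4804, 0.2257]
orientation: [180.0, 0.1, -155.6]
force: [1.2, -1.5, 1.0]
opening: 0.0875
gripper_force: 0.0
```

Call:
step_arm --steps '[[[-0.33, 0.33, 0, 0, 0, 0], [-0.66, 0.67, 0, 0, 0, 0], [-0.98, 1, 0.01, 0, 0, 0], [-0.98, 1, 0.01, 0, 0, 0]]]'

```text
clock: 0.9
tool_pos: [0.3744, -0.3496, 0.2247]
orientation: [180.0, 0.1, -155.6]
force: [0.5, -0.3, -0.3]
opening: 0.0873
gripper_force: 0.0
```

Call:
step_arm --steps '[[[-0.33, 0.33, 0, 0, 0, 0], [-0.66, 0.67, 0, 0, 0, 0], [-0.98, 1, 0.01, 0, 0, 0], [-0.98, 1, 0.01, 0, 0, 0]]]'

```text
clock: 1.3
tool_pos: [0.4232, -0.2185, 0.2236]
orientation: [180.0, 0.0, -155.6]
force: [0.6, 0.0, -0.9]
opening: 0.0876
gripper_force: 0.0
```

Call:
step_arm --steps '[[[-0.33, 0.33, 0, 0, 0, 0], [-0.66, 0.67, 0, 0, 0, 0], [-0.98, 1, 0.01, 0, 0, 0], [-0.98, 1, 0.01, 0, 0, 0]]]'

```text
clock: 1.7
tool_pos: [0.4719, -0.0874, 0.2224]
orientation: [180.0, 0.0, -155.6]
force: [0.4, -0.4, 0.3]
opening: 0.0875
gripper_force: 0.0
```

Call:
step_arm --steps '[[[-0.33, 0.33, 0, 0, 0, 0], [-0.66, 0.67, 0, 0, 0, 0], [-0.98, 1, 0.01, 0, 0, 0], [-0.98, 1, 0.01, 0, 0, 0]]]'

```text
clock: 2.1
tool_pos: [0.5205, 0.0438, 0.2209]
orientation: [-180.0, -0.0, -155.7]
force: [-0.6, -0.1, -1.0]
opening: 0.0875
gripper_force: 0.0
```

Call:
step_arm --steps '[[[-0.33, 0.33, 0, 0, 0, 0], [-0.66, 0.67, 0, 0, 0, 0], [-0.99, 1, 0, 0, 0, 0], [-0.99, 1, 0, 0, 0, 0]]]'

```text
clock: 2.5
tool_pos: [0.57, 0.1755, 0.2203]
orientation: [-180.0, -0.0, -155.7]
force: [-0.4, -1.1, -0.7]
opening: 0.0875
gripper_force: 0.0
```

Call:
step_arm --steps '[[[-0.3, 0.3, 0, 0, 0, 0], [-0.46, 0.47, 0.3, 0, 0, 0], [-0.46, 0.47, 0.6, 0, 0, 0], [-0.46, 0.47, 0.6, 0, 0, 0], [-0.46, 0.47, 0.6, 0, 0, 0]]]'

```text
clock: 3.0
tool_pos: [0.591, 0.233, 0.1616]
orientation: [-179.9, -0.1, -155.9]
force: [0.5, -0.3, 1.0]
opening: 0.0877
gripper_force: 0.0
```

```bash
python3 - <<'E'
from h import *
c=calibration("wrist");p,d=snapshot("wrist");cv2.imwrite("pics/w1.png",p[:,:,::-1]);P=cloud(c,d)
m=(abs(P[...,2]-.05)<.006)&(d>0)&(np.hypot(P[...,0]-.591,P[...,1]-.2345)<.04)
v,u=np.nonzero(m);X=onplane(c,np.c_[u,v],.05);print(len(X),cv2.minEnclosingCircle((X[:,:2]*1000).astype(np.float32)),X.mean(0).round(4))
E
python3 plan.py '[[591,234.5,90,-155.8],[591,234.5,18,-155.8]]'
```

```text
1048 ((589.6830444335938, 238.24307250976562), 15.262685775756836) [0.5895 0.2382 0.05  ]
now [591.7 233.5 162.9] [-1.800e+02  1.000e-01 -1.559e+02] open 87.7 t 3.0
[0.0, 0.01, 0.73, 0, 0, np.float64(-0.0)] rows>= 2
-- at [591.2 234.4  89.9] -155.9
[0.0, 0.0, 0.72, 0, 0, np.float64(-0.0)] rows>= 2
-- at [591.2 234.4  17.9] -155.9
```

View pics/w1.png

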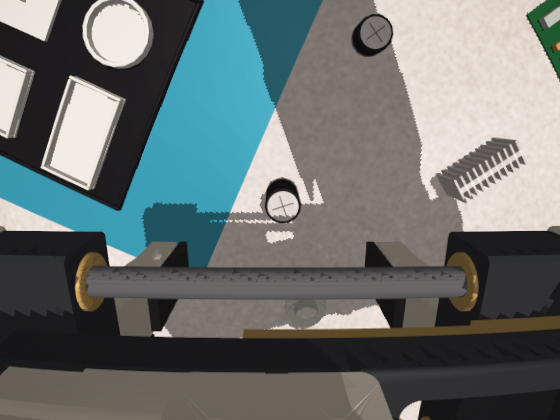

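The wrist view shows the tall capacitor's top at (283,206), between the open fingers; the long heat sink is at (482,170). The two cameras differ by about 4 mm, so I aim in between.

Call:
step_arm --steps '[[[0, 0.02, 0.3, 0, 0, 0], [0, 0.03, 0.6, 0, 0, 0], [0, 0.03, 0.73, 0, 0, 0], [0, 0.03, 0.73, 0, 0, 0]]]'

```text
clock: 3.45
tool_pos: [0.5894, 0.2363, 0.0883]
orientation: [-180.0, -0.1, -155.9]
force: [0.1, 0.1, 0.7]
opening: 0.0874
gripper_force: 0.0
```

Call:
step_arm --steps '[[[0, 0, 0.2, 0, 0, 0], [0, 0, 0.4, 0, 0, 0], [0, 0, 0.6, 0, 0, 0], [0, 0, 0.71, 0, 0, 0], [0, 0, 0.71, 0, 0, 0], [0, 0, 0.71, 0, 0, 0]]]'

```text
clock: 4.05
tool_pos: [0.5905, 0.2376, 0.019]
orientation: [180.0, 0.1, -155.8]
force: [0.8, 0.1, 0.8]
opening: 0.0871
gripper_force: 0.0
```

Call:
step_arm --steps '[[[0, 0, 0, 0, 0, 0], [0, 0, 0, 0, 0, 0], [0, 0, 0, 0, 0, 0], [0, 0, 0, 0, 0, 0], [0, 0, 0, 0, 0, 0], [0, 0, 0, 0, 0, 0], [0, 0, 0, 0, 0, 0], [0, 0, 0, 0, 0, 0], [0, 0, 0, 0, 0, 0], [0, 0, 0, 0, 0, 0]]]' --jaw 255

```text
clock: 5.05
tool_pos: [0.5895, 0.2372, 0.0175]
orientation: [180.0, -0.0, -155.8]
force: [-1.0, 0.4, -0.8]
opening: 0.0295
gripper_force: 30.0
```

```bash
python3 plan.py '[[589.5,237.2,85,-155.8],[518,50,85,-155.8]]'
```

```text
now [589.5 237.2  17.5] [ 180.    -0.  -155.8] open 29.5 t 5.0
[0.0, 0.0, -0.67, 0, 0, np.float64(-0.0)] rows>= 2
-- at [589.5 237.2  84.5] -155.8
[1.0, -1.0, -0.0, 0, 0, np.float64(-0.0)] rows>= 3
[0.42, -0.41, -0.0, 0, 0, np.float64(-0.0)] rows>= 2
-- at [517.7  50.4  84.5] -155.8
```

Call:
step_arm --steps '[[[0, 0, -0.2, 0, 0, 0], [0, 0, -0.4, 0, 0, 0], [0, 0, -0.6, 0, 0, 0], [0, 0, -0.67, 0, 0, 0], [0, 0, -0.67, 0, 0, 0]]]'

```text
clock: 5.55
tool_pos: [0.59, 0.2376, 0.0855]
orientation: [180.0, 0.1, -155.8]
force: [-0.0, -0.0, -0.6]
opening: 0.0295
gripper_force: 30.0
```

Call:
step_arm --steps '[[[0.2, -0.2, 0, 0, 0, 0], [0.4, -0.4, 0, 0, 0, 0], [0.6, -0.6, 0, 0, 0, 0], [0.8, -0.8, 0, 0, 0, 0], [1, -1, 0, 0, 0, 0], [1, -1, 0, 0, 0, 0], [1, -1, 0, 0, 0, 0]]]'

```text
clock: 6.25
tool_pos: [0.5388, 0.1043, 0.0838]
orientation: [-180.0, -0.1, -155.9]
force: [-0.0, 0.2, -1.0]
opening: 0.0297
gripper_force: 30.0
```

```bash
cat > look.py <<'E'
from h import *
import sys
c=calibration("wrist");p,d=snapshot("wrist");n=sys.argv[1];cv2.imwrite(f"pics/{n}.png",p[:,:,::-1]);P=cloud(c,d)
np.savez(n+".npz",p=p,P=P)
for k,(x,y,h) in {"long_bin":(612,46,.016),"square_bin":(609,-49,.016),"cup":(518,50,.016),"post":(514,-45,.008)}.items():
    m=(abs(P[...,2]-h)<.003)&(d>0)&(np.hypot(P[...,0]*1e3-x,P[...,1]*1e3-y)<60)&(p.min(2)>90)
    v,u=np.nonzero(m)
    if len(u)<50: continue
    X=onplane(c,np.c_[u,v],h)*1e3;print(k,len(u),np.round(cv2.minAreaRect(X[:,:2].astype(np.float32))[0:2],1).tolist(), "edge" if u.min()<2 or v.min()<2 or u.max()>557 else "")
E
python3 look.py w2; python3 plan.py '[[518,50,85,-155.8]]'
```

```text
long_bin 441 [[568.4, 48.2], [17.9, 51.7]] 
square_bin 1367 [[608.4, -45.6], [63.7, 68.0]] 
cup 2062 [[530.4, 52.6], [84.5, 58.2]] 
post 9171 [[514.7, -43.0], [67.7, 66.9]] 
now [539.2 105.   84. ] [-180.    -0.  -155.9] open 29.5 t 6.3
[0.42, -0.41, -0.01, 0, 0, np.float64(-0.0)] rows>= 2
-- at [517.7  50.4  85. ] -155.9
```

View pics/w2.png

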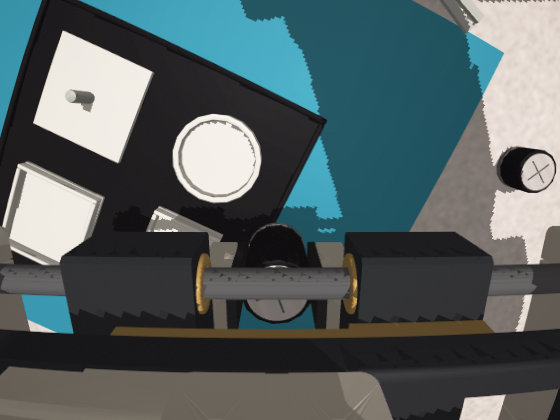

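The capacitor is held upright at (278,290), with the cup at (217,158). The wrist view agrees with the top view to about 3 mm, so I place at the average.

Call:
step_arm --steps '[[[0.2, -0.2, 0, 0, 0, 0], [0.42, -0.4, 0, 0, 0, 0], [0.42, -0.4, 0, 0, 0, 0], [0.42, -0.4, 0.15, 0, 0, 0], [0.42, -0.4, 0.3, 0, 0, 0], [0.42, -0.4, 0.45, 0, 0, 0], [0.42, -0.4, 0.53, 0, 0, 0], [0.42, -0.4, 0.57, 0, 0, 0], [0.42, -0.4, 0.57, 0, 0, 0], [0.42, -0.4, 0.57, 0, 0, 0]]]'

```text
clock: 7.3
tool_pos: [0.5178, 0.0517, 0.0279]
orientation: [-180.0, 0.0, -155.8]
force: [-0.6, 0.0, -0.3]
opening: 0.0292
gripper_force: 30.0
```

```bash
python3 plan.py '[[518,51,24.5,-155.8]]'
```

```text
now [517.8  51.7  27.9] [-180.     0.  -155.8] open 29.2 t 7.3
[0.0, -0.01, 0.03, 0, 0, np.float64(-0.0)] rows>= 1
-- at [518.2  50.8  24.9] -155.8
```

Call:
step_arm --steps '[[[0, 0, 0.02, 0, 0, 0], [0, 0, 0.035, 0, 0, 0], [0, 0, 0.035, 0, 0, 0], [0, 0, 0.035, 0, 0, 0]]]'

```text
clock: 7.7
tool_pos: [0.5177, 0.0515, 0.0245]
orientation: [-180.0, 0.1, -155.8]
force: [0.0, 0.5, 2.4]
opening: 0.0293
gripper_force: 30.0
```

Call:
step_arm --steps '[[[0, 0, 0, 0, 0, 0], [0, 0, 0, 0, 0, 0], [0, 0, 0, 0, 0, 0], [0, 0, 0, 0, 0, 0], [0, 0, 0, 0, 0, 0], [0, 0, -0.1, 0, 0, 0], [0, 0, -0.3, 0, 0, 0], [0, 0, -0.6, 0, 0, 0], [0, 0, -0.9, 0, 0, 0], [0, 0, -0.9, 0, 0, 0], [0, 0, -0.9, 0, 0, 0]]]' --jaw 100

```text
clock: 8.8
tool_pos: [0.5177, 0.0516, 0.1154]
orientation: [180.0, 0.1, -155.8]
force: [-0.9, -0.4, -0.3]
opening: 0.053
gripper_force: 0.0
```

```bash
python3 look.py w3; python3 plan.py '[[493.2,388.5,110,146.4],[493.2,388.5,12,146.4]]'
```

```text
long_bin 332 [[588.7, 60.2], [76.8, 30.3]] 
square_bin 431 [[585.5, -45.0], [62.6, 23.3]] 
cup 1176 [[529.1, 51.4], [58.1, 82.7]] 
post 7101 [[514.5, -43.3], [67.0, 67.4]] 
now [517.1  51.3 114.4] [ 180.     0.  -155.8] open 53.1 t 8.8
[-0.37, 1.0, 0.01, 0, 0, np.float64(0.63)] rows>= 3
[-0.03, 1.0, 0.01, 0, 0, np.float64(0.6)] rows>= 3
[0.27, 1.0, 0.02, 0, 0, np.float64(0.62)] rows>= 3
[0.15, 0.23, 0.0, 0, 0, np.float64(0.17)] rows>= 1
-- at [493.  388.1 110.4] -213.7
[0.0, 0.0, 0.98, 0, 0, np.float64(-0.0)] rows>= 2
-- at [493.  388.1  12.4] -213.7
```

View pics/w3.png

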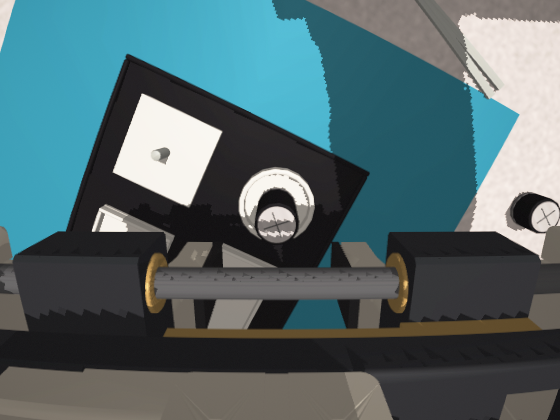

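The capacitor stands upright in the cup at (276,215). On to the long heat sink.

Call:
step_arm --steps '[[[-0.12, 0.33, 0, 0, 0, 0.21], [-0.25, 0.67, 0, 0, 0, 0.42], [-0.37, 1, 0.01, 0, 0, 0.63], [-0.37, 1, 0.01, 0, 0, 0.63], [-0.37, 1, 0.01, 0, 0, 0.63]]]' --jaw 0

```text
clock: 9.35
tool_pos: [0.5093, 0.158, 0.112]
orientation: [-179.9, -0.1, -173.7]
force: [-0.4, -0.1, 0.4]
opening: 0.0855
gripper_force: 0.0
```

Call:
step_arm --steps '[[[-0.01, 0.33, 0, 0, 0, 0.2], [-0.02, 0.67, 0, 0, 0, 0.4], [-0.03, 1, 0.01, 0, 0, 0.6], [-0.03, 1, 0.01, 0, 0, 0.6], [-0.03, 1, 0.01, 0, 0, 0.6]]]'

```text
clock: 9.85
tool_pos: [0.502, 0.2568, 0.1113]
orientation: [-179.9, -0.1, 169.0]
force: [-0.7, 0.2, 0.0]
opening: 0.0875
gripper_force: 0.0
```

Call:
step_arm --steps '[[[0.09, 0.33, 0, 0, 0, 0.21], [0.18, 0.67, 0, 0, 0, 0.42], [0.27, 1, -0.2, 0, 0, 0.62], [0.27, 1, -0.4, 0, 0, 0.62], [0.27, 1, -0.4, 0, 0, 0.62], [0.27, 1, -0.4, 0, 0, 0.62]]]'

```text
clock: 10.45
tool_pos: [0.4953, 0.3594, 0.152]
orientation: [-180.0, -0.0, 151.1]
force: [-1.1, 0.1, -1.0]
opening: 0.0877
gripper_force: 0.0
```

```bash
cat > obj.py <<'E'
from h import *
import sys
n,x,y,h=sys.argv[1],*map(float,sys.argv[2:5])
c=calibration("wrist");p,d=snapshot("wrist");cv2.imwrite(f"pics/{n}.png",p[:,:,::-1]);P=cloud(c,d)
m=(abs(P[...,2]*1e3-h)<5)&(d>0)&(np.hypot(P[...,0]*1e3-x,P[...,1]*1e3-y)<45)
v,u=np.nonzero(m);X=onplane(c,np.c_[u,v],h/1e3)*1e3;print(len(u),u.min(),u.max(),v.min(),v.max(),X.mean(0).round(1),cv2.minAreaRect(X[:,:2].astype(np.float32)))
E
python3 obj.py w4 493 388 36; python3 plan.py '[[493.2,388.5,110,146.4],[493.2,388.5,12,146.4]]'; python3 -c "
from plant import *;print(get_obs()['joint_pos'].round(0))"
```

```text
1484 291 326 141 220 [492.8 390.8  36. ] ((492.48223876953125, 391.2048034667969), (24.422412872314453, 64.79820251464844), 57.95370101928711)
now [495.1 359.1 151.5] [-179.9   -0.   151.1] open 87.7 t 10.5
[0.16, 0.25, 0.41, 0, 0, np.float64(0.16)] rows>= 2
-- at [493.1 388.8 110.5] 146.5
[-0.0, -0.0, 0.98, 0, 0, np.float64(0.0)] rows>= 2
-- at [493.1 388.8  12.5] 146.5
[  54.   18.  -13.   -0.  -59. -173.]
```

View pics/w4.png

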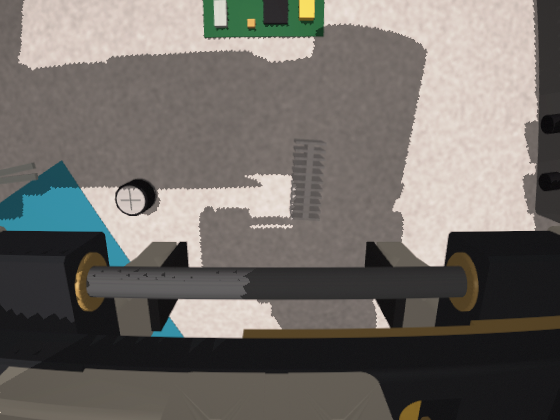

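The wrist view shows the heat sink at (308,180), but joint 6 is close to its limit, so I use the half-turn-equivalent grasp and rotate the other way.

Call:
step_arm --steps '[[[0, 0, 0, 0, 0, -0.28], [0, 0, 0, 0, 0, -0.56], [0, 0, 0, 0, 0, -0.84], [0, 0, 0, 0, 0, -1], [0, 0, 0, 0, 0, -1]]]'

```text
clock: 11.0
tool_pos: [0.495, 0.3592, 0.1511]
orientation: [-179.9, -0.1, 179.8]
force: [0.4, 1.1, -1.5]
opening: 0.0872
gripper_force: 0.0
```

Call:
step_arm --steps '[[[0, 0, 0, 0, 0, -0.28], [0, 0, 0, 0, 0, -0.56], [0, 0, 0, 0, 0, -0.84], [0, 0, 0, 0, 0, -1], [0, 0, 0, 0, 0, -1]]]'

```text
clock: 11.5
tool_pos: [0.4951, 0.3599, 0.1515]
orientation: [-180.0, -0.1, -151.6]
force: [-0.7, 0.4, -0.5]
opening: 0.0878
gripper_force: 0.0
```

Call:
step_arm --steps '[[[0, 0, 0, 0, 0, -0.28], [0, 0, 0, 0, 0, -0.56], [0, 0, 0, 0, 0, -0.84], [0, 0, 0, 0, 0, -1], [0, 0, 0, 0, 0, -1]]]'

```text
clock: 12.0
tool_pos: [0.4951, 0.3602, 0.1517]
orientation: [180.0, -0.0, -123.1]
force: [-0.0, 0.1, 0.3]
opening: 0.0875
gripper_force: 0.0
```

Call:
step_arm --steps '[[[0, 0, 0, 0, 0, -0.28], [0, 0, 0, 0, 0, -0.56], [0, 0, 0, 0, 0, -0.84], [0, 0, 0, 0, 0, -1], [0, 0, 0, 0, 0, -1]]]'

```text
clock: 12.5
tool_pos: [0.4951, 0.3604, 0.1518]
orientation: [180.0, -0.0, -94.5]
force: [0.5, 0.4, -0.7]
opening: 0.0877
gripper_force: 0.0
```

Call:
step_arm --steps '[[[0, 0, 0, 0, 0, -0.28], [0, 0, 0, 0, 0, -0.56], [0, 0, 0, 0, 0, -0.84], [0, 0, 0, 0, 0, -1], [0, 0, 0, 0, 0, -1]]]'

```text
clock: 13.0
tool_pos: [0.4951, 0.3606, 0.1519]
orientation: [180.0, -0.0, -65.8]
force: [-0.6, 0.0, -0.1]
opening: 0.0875
gripper_force: 0.0
```

Call:
step_arm --steps '[[[0, 0, 0, 0, 0, -0.28], [0, 0, 0, 0, 0, -0.56], [0, 0, 0, 0, 0, -0.84], [0, 0, 0, 0, 0, -1], [0, 0, 0, 0, 0, -1]]]'

```text
clock: 13.5
tool_pos: [0.4951, 0.3606, 0.152]
orientation: [180.0, 0.0, -37.2]
force: [-0.1, 0.7, -0.5]
opening: 0.0876
gripper_force: 0.0
```

```bash
python3 plan.py '[[493,389.5,80,-32.8],[493,389.5,12,-32.8]]'; python3 -c "
from plant import *;print(get_obs()['joint_pos'].round(0))"
```

```text
now [495.1 360.6 152. ] [180.    0.  -37.2] open 87.6 t 13.5
[-0.19, -0.22, 0.72, 0, 0, np.float64(-0.15)] rows>= 2
-- at [493.3 389.7  80. ] -32.9
[-0.0, 0.0, 0.68, 0, 0, np.float64(-0.0)] rows>= 2
-- at [493.3 389.7  12. ] -32.9
[ 54.  18. -13.  -0. -59.  -2.]
```

Call:
step_arm --steps '[[[-0.1, -0.12, 0.1, 0, 0, -0.15], [-0.19, -0.22, 0.35, 0, 0, -0.15], [-0.19, -0.22, 0.6, 0, 0, -0.15], [-0.19, -0.22, 0.72, 0, 0, -0.15], [-0.19, -0.22, 0.72, 0, 0, -0.15]]]'

```text
clock: 14.0
tool_pos: [0.4924, 0.3886, 0.0781]
orientation: [179.8, 0.0, -32.9]
force: [-0.7, 0.6, 0.6]
opening: 0.0878
gripper_force: 0.0
```

Call:
step_arm --steps '[[[0, 0, 0.2, 0, 0, 0], [0, 0, 0.4, 0, 0, 0], [0, 0, 0.6, 0, 0, 0], [0, 0, 0.68, 0, 0, 0], [0, 0, 0.68, 0, 0, 0], [0, 0, 0.68, 0, 0, 0]]]'

```text
clock: 14.6
tool_pos: [0.4938, 0.3903, 0.0133]
orientation: [-179.9, -0.0, -32.7]
force: [-0.3, 0.4, 0.6]
opening: 0.0877
gripper_force: 0.0
```

Call:
step_arm --steps '[[[0, 0, 0, 0, 0, 0], [0, 0, 0, 0, 0, 0], [0, 0, 0, 0, 0, 0], [0, 0, 0, 0, 0, 0], [0, 0, 0, 0, 0, 0], [0, 0, 0, 0, 0, 0], [0, 0, 0, 0, 0, 0], [0, 0, 0, 0, 0, 0], [0, 0, 0, 0, 0, 0], [0, 0, 0, 0, 0, 0]]]' --jaw 255

```text
clock: 15.6
tool_pos: [0.4932, 0.3898, 0.012]
orientation: [180.0, 0.0, -32.6]
force: [-0.0, 0.3, 0.8]
opening: 0.0238
gripper_force: 30.0
```

```bash
python3 plan.py '[[493,389.5,100,-32.8],[612.5,47.3,100,-2]]'
```

```text
now [493.2 389.8  12. ] [180.    0.  -32.6] open 23.8 t 15.6
[-0.0, 0.0, -0.88, 0, 0, np.float64(0.01)] rows>= 2
-- at [493.2 389.8 100. ] -32.9
[1.0, 0.78, 0.0, 0, 0, np.float64(-0.38)] rows>= 3
[0.88, 1.0, 0.0, 0, 0, np.float64(-0.39)] rows>= 3
[0.51, 0.89, 0.0, 0, 0, np.float64(-0.31)] rows>= 3
-- at [612.   47.2 100. ] -2.0
```

Call:
step_arm --steps '[[[0, 0, -0.2, 0, 0, 0], [0, 0, -0.4, 0, 0, 0], [0, 0, -0.6, 0, 0, 0], [0, 0, -0.88, 0, 0, 0], [0, 0, -0.88, 0, 0, 0], [0, 0, -0.88, 0, 0, 0]]]'

```text
clock: 16.2
tool_pos: [0.4932, 0.39, 0.1006]
orientation: [-179.9, 0.0, -32.7]
force: [-1.0, -0.7, -0.5]
opening: 0.0238
gripper_force: 30.0
```

Call:
step_arm --steps '[[[0.2, 0.16, 0, 0, 0, -0.08], [0.4, 0.31, 0, 0, 0, -0.16], [0.6, 0.47, 0, 0, 0, -0.24], [0.8, 0.62, 0, 0, 0, -0.31], [1, 0.78, 0, 0, 0, -0.38], [1, 0.78, 0, 0, 0, -0.38], [1, 0.78, 0, 0, 0, -0.38]]]'

```text
clock: 16.9
tool_pos: [0.535, 0.2693, 0.099]
orientation: [179.9, 0.0, -21.9]
force: [0.8, 0.6, -0.6]
opening: 0.0237
gripper_force: 30.0
```

Call:
step_arm --steps '[[[0.18, 0.2, 0, 0, 0, -0.08], [0.35, 0.4, 0, 0, 0, -0.16], [0.53, 0.6, 0, 0, 0, -0.24], [0.7, 0.8, 0, 0, 0, -0.32], [0.88, 1, 0, 0, 0, -0.39], [0.88, 1, 0, 0, 0, -0.39], [0.88, 1, 0, 0, 0, -0.39]]]'

```text
clock: 17.6
tool_pos: [0.5798, 0.1449, 0.0995]
orientation: [180.0, 0.0, -10.7]
force: [-0.1, 0.5, -0.6]
opening: 0.0237
gripper_force: 30.0
```

Call:
step_arm --steps '[[[0.12, 0.2, 0, 0, 0, -0.08], [0.25, 0.45, 0, 0, 0, -0.16], [0.4, 0.7, 0, 0, 0, -0.24], [0.51, 0.89, 0, 0, 0, -0.31], [0.51, 0.89, 0, 0, 0, -0.31], [0.51, 0.89, 0, 0, 0, -0.31]]]'

```text
clock: 18.2
tool_pos: [0.6136, 0.0486, 0.0997]
orientation: [-180.0, 0.0, -1.8]
force: [-0.6, 0.4, -0.8]
opening: 0.0237
gripper_force: 30.0
```

```bash
python3 look.py w5; python3 plan.py '[[612.5,47.3,19,-2]]'
```

```text
long_bin 1003 [[624.6, 48.4], [50.0, 66.9]] 
square_bin 957 [[620.3, -45.9], [63.4, 45.7]] 
now [613.5  48.9  99.8] [-180.     0.    -1.7] open 24.1 t 18.2
[-0.01, 0.02, 0.81, 0, 0, np.float64(0.01)] rows>= 2
-- at [612.5  47.   18.8] -2.0
```

View pics/w5.png

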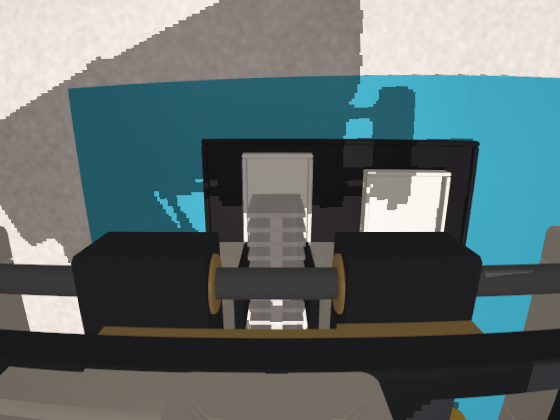

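The heat sink (276,195–330) hangs straight above the long bin (walls at 243–312). Lowering it now.

Call:
step_arm --steps '[[[-0.01, 0.01, 0.2, 0, 0, 0], [-0.01, 0.01, 0.4, 0, 0, 0], [-0.01, 0.01, 0.55, 0, 0, 0], [-0.01, 0.01, 0.65, 0, 0, 0], [-0.01, 0.01, 0.73, 0, 0, 0], [-0.01, 0.01, 0.77, 0, 0, 0], [-0.01, 0.01, 0.77, 0, 0, 0], [-0.01, 0.01, 0.77, 0, 0, 0]]]'

```text
clock: 19.05
tool_pos: [0.6131, 0.047, 0.0236]
orientation: [-180.0, -0.0, -1.7]
force: [0.2, 0.6, -0.8]
opening: 0.0239
gripper_force: 30.0
```

Call:
step_arm --steps '[[[0, 0, 0.02, 0, 0, 0], [0, 0, 0.035, 0, 0, 0], [0, 0, 0.035, 0, 0, 0], [0, 0, 0.035, 0, 0, 0]]]'

```text
clock: 19.45
tool_pos: [0.6127, 0.0467, 0.0196]
orientation: [-180.0, 0.0, -1.7]
force: [-0.3, -0.6, -0.9]
opening: 0.0238
gripper_force: 30.0
```

Call:
step_arm --steps '[[[0, 0, 0.01, 0, 0, 0], [0, 0, 0.01, 0, 0, 0], [0, 0, 0.01, 0, 0, 0]]]'

```text
clock: 19.75
tool_pos: [0.6129, 0.0468, 0.019]
orientation: [-180.0, -0.0, -1.7]
force: [-2.6, -0.7, 4.6]
opening: 0.024
gripper_force: 30.0
```

Call:
step_arm --steps '[[[0, 0, 0, 0, 0, 0], [0, 0, 0, 0, 0, 0], [0, 0, 0, 0, 0, 0], [0, 0, 0, 0, 0, 0], [0, 0, 0, 0, 0, 0], [0, 0, -0.1, 0, 0, 0], [0, 0, -0.4, 0, 0, 0], [0, 0, -0.8, 0, 0, 0], [0, 0, -1, 0, 0, 0], [0, 0, -1, 0, 0, 0], [0, 0, -1, 0, 0, 0]]]' --jaw 120

```text
clock: 20.85
tool_pos: [0.6128, 0.047, 0.1195]
orientation: [-179.9, -0.1, -1.7]
force: [-0.6, 0.2, -0.8]
opening: 0.0464
gripper_force: 0.0
```

```bash
python3 look.py w6; python3 plan.py '[[440,-210,130,-80]]'
python3 - <<'E'
from h import *
P=np.load("w6.npz")["P"];m=(P[...,2]>.03)&(P[...,2]<.05)&(abs(P[...,0]-.61)<.05)&(abs(P[...,1]-.047)<.03)
print(m.sum(),np.median(P[m][:,2]),np.percentile(P[m],[1,99],axis=0).round(3))
E
```

```text
long_bin 1318 [[612.6, 48.7], [50.0, 90.3]] 
square_bin 1102 [[609.7, -45.6], [63.3, 66.2]] 
cup 467 [[539.1, 50.7], [57.2, 71.7]] 
now [612.3  46.7 118.5] [-180.     0.    -1.7] open 46.2 t 20.9
[-0.6, 0.95, -0.04, 0, 0, np.float64(0.99)] rows>= 4
[-0.06, 1.0, -0.04, 0, 0, np.float64(0.89)] rows>= 3
[0.35, 0.9, -0.03, 0, 0, np.float64(0.85)] rows>= 3
-- at [ 439.7 -209.7  129.5] -79.9
2782 0.04308332275873433 [[0.581 0.036 0.031]
 [0.645 0.059 0.045]]
```

The heat sink's top is at 43 mm (7+36), so it is fully seated, and the square bin's long side lies along x. Next is the transformer.

Call:
step_arm --steps '[[[-0.15, 0.24, -0.01, 0, 0, 0.25], [-0.3, 0.48, -0.02, 0, 0, 0.5], [-0.45, 0.72, -0.03, 0, 0, 0.75], [-0.6, 0.95, -0.04, 0, 0, 0.99], [-0.6, 0.95, -0.04, 0, 0, 0.99], [-0.6, 0.95, -0.04, 0, 0, 0.99]]]' --jaw 0

```text
clock: 21.5
tool_pos: [0.5494, -0.0468, 0.122]
orientation: [180.0, 0.0, -30.0]
force: [0.2, -0.0, 1.0]
opening: 0.0859
gripper_force: 0.0
```

Call:
step_arm --steps '[[[-0.01, 0.25, -0.01, 0, 0, 0.22], [-0.03, 0.5, -0.02, 0, 0, 0.44], [-0.05, 0.75, -0.03, 0, 0, 0.67], [-0.06, 1, -0.04, 0, 0, 0.89], [-0.06, 1, -0.04, 0, 0, 0.89], [-0.06, 1, -0.04, 0, 0, 0.89]]]'

```text
clock: 22.1
tool_pos: [0.495, -0.1297, 0.1263]
orientation: [180.0, 0.0, -55.5]
force: [0.9, -0.3, -0.3]
opening: 0.0873
gripper_force: 0.0
```

Call:
step_arm --steps '[[[0.09, 0.23, -0.01, 0, 0, 0.21], [0.18, 0.46, -0.02, 0, 0, 0.42], [0.27, 0.7, -0.03, 0, 0, 0.64], [0.35, 0.9, -0.03, 0, 0, 0.85], [0.35, 0.9, -0.03, 0, 0, 0.85], [0.35, 0.9, -0.03, 0, 0, 0.85]]]'

```text
clock: 22.7
tool_pos: [0.4409, -0.2093, 0.1294]
orientation: [-180.0, -0.0, -79.8]
force: [-0.2, 0.0, -0.5]
opening: 0.0875
gripper_force: 0.0
```

```bash
python3 obj.py w7 412 -253 36; python3 plan.py '[[412,-252.5,70,-80],[412,-252.5,12.5,-80]]'; python3 -c "
from plant import *;print(get_obs()['joint_pos'].round(0))"
```

```text
2340 302 351 132 188 [ 412.  -252.4   36. ] ((412.0036926269531, -252.05130004882812), (35.5255012512207, 41.147422790527344), 10.276912689208984)
now [ 441.1 -209.1  129.5] [-180.    -0.   -79.7] open 87.4 t 22.8
[0.38, 0.36, 0.59, 0, 0, np.float64(0.01)] rows>= 2
-- at [ 412.4 -252.9   70.5] -80.0
[-0.0, 0.0, 0.58, 0, 0, np.float64(-0.0)] rows>= 2
-- at [ 412.4 -252.9   12.5] -80.0
[ -2.   8. -30.   0. -52.  12.]
```

View pics/w7.png

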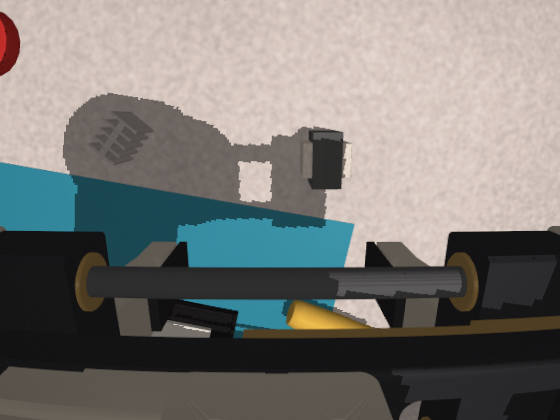

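The transformer is at (325,160), with its pale bobbin ends facing the fingers. Both views agree.

Call:
step_arm --steps '[[[0.19, 0.18, 0.1, 0, 0, 0], [0.38, 0.36, 0.25, 0, 0, 0], [0.38, 0.36, 0.45, 0, 0, 0], [0.38, 0.36, 0.59, 0, 0, 0], [0.38, 0.36, 0.59, 0, 0, 0], [0.38, 0.36, 0.59, 0, 0, 0]]]'

```text
clock: 23.35
tool_pos: [0.4121, -0.2529, 0.0706]
orientation: [180.0, -0.0, -79.8]
force: [-0.3, -0.1, 0.4]
opening: 0.0873
gripper_force: 0.0
```

Call:
step_arm --steps '[[[0, 0, 0.2, 0, 0, 0], [0, 0, 0.4, 0, 0, 0], [0, 0, 0.52, 0, 0, 0], [0, 0, 0.58, 0, 0, 0], [0, 0, 0.58, 0, 0, 0], [0, 0, 0.58, 0, 0, 0]]]'

```text
clock: 23.95
tool_pos: [0.4122, -0.2533, 0.0133]
orientation: [-179.9, -0.0, -79.9]
force: [0.2, -0.5, 0.3]
opening: 0.0875
gripper_force: 0.0
```

Call:
step_arm --steps '[[[0, 0, 0, 0, 0, 0], [0, 0, 0, 0, 0, 0], [0, 0, 0, 0, 0, 0], [0, 0, 0, 0, 0, 0], [0, 0, 0, 0, 0, 0], [0, 0, 0, 0, 0, 0], [0, 0, 0, 0, 0, 0], [0, 0, 0, 0, 0, 0], [0, 0, 0, 0, 0, 0], [0, 0, 0, 0, 0, 0]]]' --jaw 255

```text
clock: 24.95
tool_pos: [0.4113, -0.2534, 0.0125]
orientation: [180.0, 0.0, -79.9]
force: [-0.6, 0.1, 0.0]
opening: 0.0357
gripper_force: 30.0
```

```bash
python3 plan.py '[[412,-252.5,112,-80],[609,-47.2,112,-2]]'
```

```text
now [ 411.3 -253.4   12.5] [180.    0.  -79.9] open 35.7 t 24.9
[-0.01, -0.01, -0.99, 0, 0, np.float64(0.0)] rows>= 2
-- at [ 412.1 -252.2  111.5] -79.9
[-0.61, -0.84, -0.0, 0, 0, np.float64(-0.99)] rows>= 4
[-0.14, -1.0, -0.0, 0, 0, np.float64(-0.97)] rows>= 4
[0.28, -0.75, -0.0, 0, 0, np.float64(-0.76)] rows>= 3
-- at [609.6 -47.  111.5] -2.0
```

Call:
step_arm --steps '[[[0, 0, -0.2, 0, 0, 0], [0, 0, -0.4, 0, 0, 0], [0, 0, -0.7, 0, 0, 0], [0, 0, -0.99, 0, 0, 0], [0, 0, -0.99, 0, 0, 0], [0, 0, -0.99, 0, 0, 0]]]'

```text
clock: 25.55
tool_pos: [0.4114, -0.2532, 0.1117]
orientation: [-179.9, 0.0, -79.9]
force: [-0.0, 0.4, -2.0]
opening: 0.0358
gripper_force: 30.0
```

Call:
step_arm --steps '[[[-0.12, -0.17, 0, 0, 0, -0.2], [-0.25, -0.34, 0, 0, 0, -0.4], [-0.37, -0.51, 0, 0, 0, -0.6], [-0.49, -0.68, 0, 0, 0, -0.8], [-0.61, -0.84, 0, 0, 0, -0.99], [-0.61, -0.84, 0, 0, 0, -0.99], [-0.61, -0.84, 0, 0, 0, -0.99]]]'

```text
clock: 26.25
tool_pos: [0.4824, -0.1783, 0.11]
orientation: [179.9, 0.1, -51.6]
force: [-0.5, 0.2, -2.6]
opening: 0.0357
gripper_force: 30.0
```

Call:
step_arm --steps '[[[-0.03, -0.2, 0, 0, 0, -0.2], [-0.06, -0.4, 0, 0, 0, -0.4], [-0.09, -0.6, 0, 0, 0, -0.6], [-0.12, -0.8, 0, 0, 0, -0.8], [-0.14, -1, 0, 0, 0, -0.97], [-0.14, -1, 0, 0, 0, -0.97], [-0.14, -1, 0, 0, 0, -0.97]]]'

```text
clock: 26.95
tool_pos: [0.552, -0.1058, 0.1106]
orientation: [180.0, 0.1, -23.9]
force: [0.2, -0.2, -1.8]
opening: 0.0357
gripper_force: 30.0
```

Call:
step_arm --steps '[[[0.06, -0.16, 0, 0, 0, -0.16], [0.12, -0.32, 0, 0, 0, -0.32], [0.18, -0.48, 0, 0, 0, -0.48], [0.24, -0.64, 0, 0, 0, -0.64], [0.28, -0.75, 0, 0, 0, -0.76], [0.28, -0.75, 0, 0, 0, -0.76], [0.28, -0.75, 0, 0, 0, -0.76]]]'

```text
clock: 27.65
tool_pos: [0.6078, -0.0489, 0.111]
orientation: [180.0, 0.1, -2.2]
force: [0.3, -0.4, -2.3]
opening: 0.0359
gripper_force: 30.0
```

```bash
python3 look.py w8; python3 plan.py '[[609,-47.2,24,-2]]'
```

```text
long_bin 1153 [[625.8, 48.2], [51.3, 63.5]] 
square_bin 952 [[613.0, -46.3], [62.0, 60.3]] 
post 850 [[510.5, -43.7], [68.4, 27.8]] 
now [607.8 -49.  111.2] [ 1.8e+02  1.0e-01 -2.2e+00] open 35.7 t 27.7
[0.01, -0.02, 0.87, 0, 0, np.float64(-0.01)] rows>= 2
-- at [608.9 -47.   24.2] -1.9
```

View pics/w8.png

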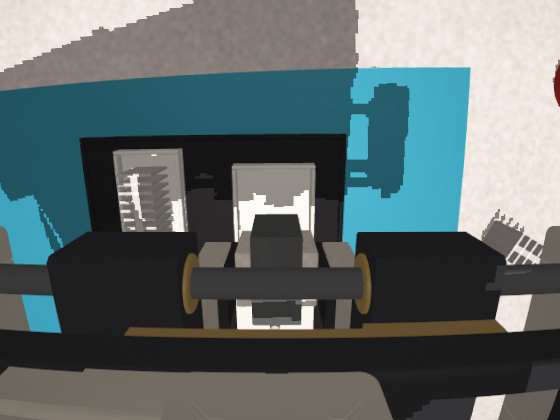

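The transformer (276,265) hangs squarely over the square bin (233–316), and the heat sink sits in the long bin. Lowering it now.

Call:
step_arm --steps '[[[0.01, -0.02, 0.2, 0, 0, 0], [0.01, -0.02, 0.4, 0, 0, 0], [0.01, -0.02, 0.6, 0, 0, 0], [0.01, -0.02, 0.75, 0, 0, 0], [0.01, -0.02, 0.83, 0, 0, 0], [0.01, -0.02, 0.87, 0, 0, 0], [0.01, -0.02, 0.87, 0, 0, 0], [0.01, -0.02, 0.87, 0, 0, 0]]]'

```text
clock: 28.5
tool_pos: [0.6104, -0.0462, 0.0253]
orientation: [-180.0, -0.1, -2.0]
force: [-0.2, -0.6, -2.5]
opening: 0.0357
gripper_force: 30.0
```

Call:
step_arm --steps '[[[0, 0, 0.02, 0, 0, 0], [0, 0, 0.04, 0, 0, 0], [0, 0, 0.04, 0, 0, 0], [0, 0, 0.04, 0, 0, 0]]]'

```text
clock: 28.9
tool_pos: [0.61, -0.0461, 0.0206]
orientation: [-180.0, -0.0, -2.0]
force: [-0.6, -0.3, -2.5]
opening: 0.0355
gripper_force: 30.0
```

Call:
step_arm --steps '[[[0, 0, 0.01, 0, 0, 0], [0, 0, 0.015, 0, 0, 0], [0, 0, 0.015, 0, 0, 0]]]'

```text
clock: 29.2
tool_pos: [0.6101, -0.0461, 0.0196]
orientation: [180.0, -0.0, -2.0]
force: [-1.8, 0.2, 3.7]
opening: 0.0355
gripper_force: 30.0
```

Call:
step_arm --steps '[[[0, 0, 0, 0, 0, 0], [0, 0, 0, 0, 0, 0], [0, 0, 0, 0, 0, 0], [0, 0, 0, 0, 0, 0], [0, 0, 0, 0, 0, 0], [0, 0, -0.1, 0, 0, 0], [0, 0, -0.4, 0, 0, 0], [0, 0, -0.8, 0, 0, 0], [0, 0, -1, 0, 0, 0], [0, 0, -1, 0, 0, 0], [0, 0, -1, 0, 0, 0]]]' --jaw 95

```text
clock: 30.3
tool_pos: [0.6101, -0.046, 0.1201]
orientation: [-180.0, -0.1, -2.0]
force: [-0.2, 0.2, -0.4]
opening: 0.055
gripper_force: 0.0
```

```bash
python3 look.py w9; python3 plan.py '[[530,-330,140,-45]]'
python3 - <<'E'
from h import *
P=np.load("w9.npz")["P"];m=(P[...,2]>.03)&(P[...,2]<.055)&(abs(P[...,0]-.61)<.035)&(abs(P[...,1]+.047)<.03)
print(m.sum(),np.median(P[m][:,2]),np.percentile(P[m],[1,99],axis=0).round(3))
E
```

```text
long_bin 1150 [[612.4, 48.4], [50.9, 90.1]] 
square_bin 1309 [[609.7, -46.3], [62.1, 66.0]] 
post 2054 [[509.5, -43.1], [66.9, 30.7]] 
now [609.5 -46.1 119. ] [-180.    0.   -2.] open 55.5 t 30.4
[-0.24, 1.0, -0.07, 0, 0, np.float64(0.52)] rows>= 3
[0.02, 1.0, -0.07, 0, 0, np.float64(0.51)] rows>= 3
[0.25, 0.88, -0.07, 0, 0, np.float64(0.47)] rows>= 2
-- at [ 530.2 -329.6  140. ] -45.0
2566 0.04349527692000166 [[ 0.59  -0.063  0.033]
 [ 0.631 -0.028  0.045]]
```

The transformer's top is at 43 mm, so it is seated. Now the coil.

Call:
step_arm --steps '[[[-0.08, 0.33, -0.02, 0, 0, 0.17], [-0.16, 0.66, -0.05, 0, 0, 0.35], [-0.24, 1, -0.07, 0, 0, 0.52], [-0.24, 1, -0.07, 0, 0, 0.52], [-0.24, 1, -0.07, 0, 0, 0.52]]]' --jaw 0

```text
clock: 30.85
tool_pos: [0.5817, -0.146, 0.125]
orientation: [180.0, 0.1, -17.0]
force: [-0.5, -0.9, 0.0]
opening: 0.0862
gripper_force: 0.0
```

Call:
step_arm --steps '[[[0.01, 0.33, -0.02, 0, 0, 0.17], [0.01, 0.66, -0.05, 0, 0, 0.34], [0.02, 1, -0.07, 0, 0, 0.51], [0.02, 1, -0.07, 0, 0, 0.51], [0.02, 1, -0.07, 0, 0, 0.51]]]'

```text
clock: 31.35
tool_pos: [0.5552, -0.2413, 0.1324]
orientation: [180.0, 0.1, -31.5]
force: [-0.5, -0.2, -0.2]
opening: 0.0875
gripper_force: 0.0
```

Call:
step_arm --steps '[[[0.08, 0.3, -0.02, 0, 0, 0.16], [0.17, 0.6, -0.05, 0, 0, 0.32], [0.25, 0.88, -0.07, 0, 0, 0.47], [0.25, 0.88, -0.07, 0, 0, 0.47], [0.25, 0.88, -0.07, 0, 0, 0.47]]]'

```text
clock: 31.85
tool_pos: [0.5309, -0.3288, 0.1395]
orientation: [180.0, 0.0, -44.9]
force: [0.7, 1.7, -0.6]
opening: 0.0875
gripper_force: 0.0
```

```bash
python3 obj.py w10 511 -382 20; python3 plan.py '[[511.3,-381.3,60,-45],[511.3,-381.3,4,-45]]'
```

```text
1706 311 366 147 202 [ 511.9 -380.2   20. ] ((511.1368103027344, -380.20111083984375), (45.65082550048828, 45.11541748046875), 37.87776565551758)
now [ 531.  -328.5  139.6] [180.    0.  -44.8] open 87.5 t 31.9
[0.23, 0.51, 0.8, 0, 0, np.float64(0.01)] rows>= 2
-- at [ 511.4 -380.8   59.6] -45.1
[0.0, 0.0, 0.56, 0, 0, np.float64(-0.0)] rows>= 2
-- at [ 511.4 -380.8    3.6] -45.1
```

View pics/w10.png

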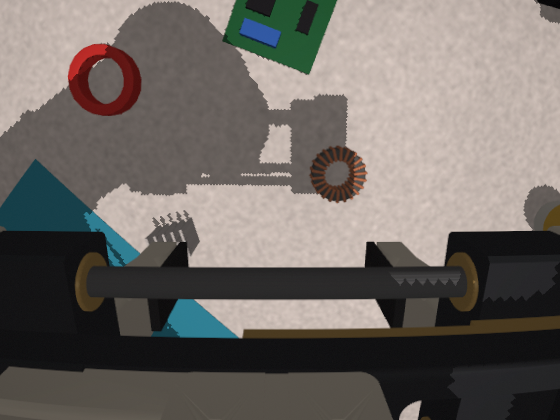

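The coil is at (338,174), clear of the red ring and the board.

Call:
step_arm --steps '[[[0.08, 0.2, 0.1, 0, 0, 0], [0.16, 0.4, 0.3, 0, 0, 0], [0.23, 0.51, 0.55, 0, 0, 0], [0.23, 0.51, 0.8, 0, 0, 0], [0.23, 0.51, 0.8, 0, 0, 0], [0.23, 0.51, 0.8, 0, 0, 0]]]'

```text
clock: 32.5
tool_pos: [0.5114, -0.381, 0.0601]
orientation: [180.0, 0.0, -44.8]
force: [0.1, 0.4, 0.6]
opening: 0.0879
gripper_force: 0.0
```

Call:
step_arm --steps '[[[0, 0, 0.2, 0, 0, 0], [0, 0, 0.4, 0, 0, 0], [0, 0, 0.5, 0, 0, 0], [0, 0, 0.55, 0, 0, 0], [0, 0, 0.55, 0, 0, 0], [0, 0, 0.55, 0, 0, 0]]]'

```text
clock: 33.1
tool_pos: [0.5117, -0.3821, 0.0061]
orientation: [-180.0, -0.1, -44.9]
force: [-0.1, 0.7, 0.2]
opening: 0.0875
gripper_force: 0.0
```

Call:
step_arm --steps '[[[0, 0, 0, 0, 0, 0], [0, 0, 0, 0, 0, 0], [0, 0, 0, 0, 0, 0], [0, 0, 0, 0, 0, 0], [0, 0, 0, 0, 0, 0], [0, 0, 0, 0, 0, 0], [0, 0, 0, 0, 0, 0], [0, 0, 0, 0, 0, 0], [0, 0, 0, 0, 0, 0], [0, 0, 0, 0, 0, 0]]]' --jaw 255

```text
clock: 34.1
tool_pos: [0.5109, -0.382, 0.0051]
orientation: [180.0, -0.0, -45.0]
force: [0.4, -0.9, -0.1]
opening: 0.042
gripper_force: 30.0
```

```bash
python3 plan.py '[[511.4,-381,95,-45],[530,-130,95,-45]]'
```

```text
now [ 510.9 -382.     5.1] [180.  -0. -45.] open 42.0 t 34.1
[-0.0, -0.01, -0.9, 0, 0, np.float64(0.0)] rows>= 2
-- at [ 511.6 -381.3   95.1] -45.0
[-0.86, -1.0, 0.0, 0, 0, np.float64(0.0)] rows>= 3
[-0.79, -0.91, 0.0, 0, 0, np.float64(0.0)] rows>= 3
-- at [ 529.8 -129.5   95.1] -45.0
```

Call:
step_arm --steps '[[[0, 0, -0.2, 0, 0, 0], [0, 0, -0.4, 0, 0, 0], [0, 0, -0.65, 0, 0, 0], [0, 0, -0.9, 0, 0, 0], [0, 0, -0.9, 0, 0, 0], [0, 0, -0.9, 0, 0, 0]]]'

```text
clock: 34.7
tool_pos: [0.5111, -0.3819, 0.0955]
orientation: [-180.0, -0.1, -45.0]
force: [-0.5, -0.0, -1.8]
opening: 0.0429
gripper_force: 30.0
```

Call:
step_arm --steps '[[[-0.17, -0.2, 0, 0, 0, 0], [-0.34, -0.4, 0, 0, 0, 0], [-0.51, -0.6, 0, 0, 0, 0], [-0.68, -0.8, 0, 0, 0, 0], [-0.86, -1, 0, 0, 0, 0], [-0.86, -1, 0, 0, 0, 0], [-0.86, -1, 0, 0, 0, 0]]]'

```text
clock: 35.4
tool_pos: [0.5203, -0.2498, 0.0942]
orientation: [179.9, 0.1, -44.9]
force: [-0.6, -0.0, -0.9]
opening: 0.0424
gripper_force: 30.0
```

Call:
step_arm --steps '[[[-0.16, -0.18, 0, 0, 0, 0], [-0.32, -0.36, 0, 0, 0, 0], [-0.48, -0.54, 0, 0, 0, 0], [-0.64, -0.73, 0, 0, 0, 0], [-0.79, -0.91, 0, 0, 0, 0], [-0.79, -0.91, 0, 0, 0, 0], [-0.79, -0.91, 0, 0, 0, 0]]]'

```text
clock: 36.1
tool_pos: [0.529, -0.1305, 0.0946]
orientation: [180.0, 0.0, -44.9]
force: [-0.5, -0.0, -0.7]
opening: 0.0429
gripper_force: 30.0
```

```bash
python3 plan.py '[[514.5,-44.3,70,-45],[514.5,-44.3,14,-45]]'
```

```text
now [ 529.  -130.5   94.6] [180.    0.  -44.9] open 42.9 t 36.1
[-0.71, -0.51, 0.25, 0, 0, np.float64(0.0)] rows>= 2
-- at [514.8 -44.2  69.6] -44.9
[-0.0, 0.0, 0.56, 0, 0, np.float64(0.0)] rows>= 2
-- at [514.8 -44.2  13.6] -44.9
```

Call:
step_arm --steps '[[[-0.18, -0.13, 0, 0, 0, 0], [-0.36, -0.26, 0, 0, 0, 0], [-0.54, -0.39, 0, 0, 0, 0], [-0.71, -0.51, 0, 0, 0, 0], [-0.71, -0.51, 0.12, 0, 0, 0], [-0.71, -0.51, 0.25, 0, 0, 0], [-0.71, -0.51, 0.25, 0, 0, 0], [-0.71, -0.51, 0.25, 0, 0, 0]]]'

```text
clock: 36.9
tool_pos: [0.5147, -0.045, 0.0696]
orientation: [179.9, 0.0, -45.0]
force: [-0.3, -0.2, 0.1]
opening: 0.0429
gripper_force: 30.0
```

```bash
python3 - <<'E'
from h import *
a=[]
for n,(u,v) in {"side":(280,215),"wrist":(280,270)}.items():
    p,d=snapshot(n)
    if n=="side": p=cv2.resize(p[160:270,190:330],(560,440),interpolation=cv2.INTER_CUBIC)
    else: p=cv2.resize(p[150:400,160:400],(240,250))
    q=np.zeros((450,p.shape[1],3),np.uint8);q[:p.shape[0]]=p;a.append(q)
cv2.imwrite("pics/m.png",np.hstack(a)[:,:,::-1])
E
python3 plan.py '[[514.5,-44.3,14,-45]]'
```

```text
now [515.3 -44.6  70.3] [-180.   -0.  -45.] open 42.7 t 37.0
[-0.01, 0.0, 0.56, 0, 0, np.float64(-0.0)] rows>= 2
-- at [514.6 -43.9  14.3] -45.0
```

View pics/m.png

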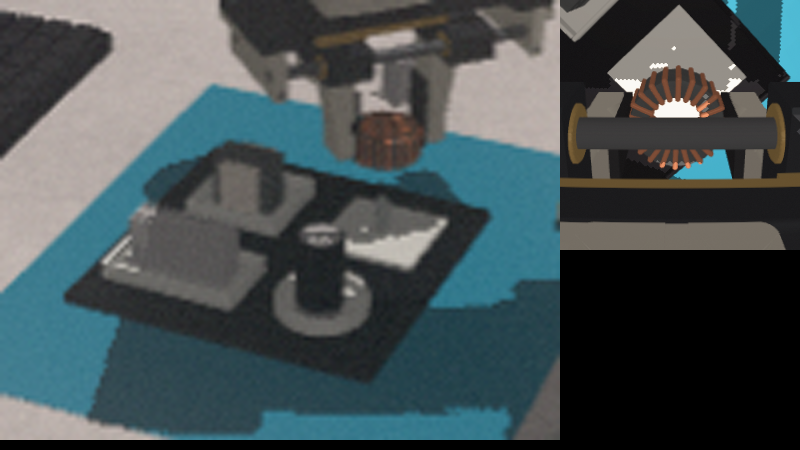

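The side crop shows the other three parts seated upright, with the coil held level above the post plate (390,138 and 385,225 in the crop). I'll lower it in two stages and watch the force.

Call:
step_arm --steps '[[[-0.01, 0, 0.12, 0, 0, 0], [-0.01, 0, 0.24, 0, 0, 0], [-0.01, 0, 0.32, 0, 0, 0], [-0.01, 0, 0.38, 0, 0, 0], [-0.01, 0, 0.44, 0, 0, 0], [-0.01, 0, 0.44, 0, 0, 0]]]'

```text
clock: 37.6
tool_pos: [0.5137, -0.0433, 0.0251]
orientation: [179.9, 0.0, -45.0]
force: [-0.4, -1.0, 0.2]
opening: 0.0429
gripper_force: 30.0
```

Call:
step_arm --steps '[[[0, 0, 0.05, 0, 0, 0], [0, 0, 0.09, 0, 0, 0], [0, 0, 0.12, 0, 0, 0], [0, 0, 0.12, 0, 0, 0], [0, 0, 0.12, 0, 0, 0]]]'

```text
clock: 38.1
tool_pos: [0.5143, -0.0432, 0.0141]
orientation: [180.0, -0.0, -45.0]
force: [-0.0, 0.3, -1.2]
opening: 0.0423
gripper_force: 30.0
```

Call:
step_arm --steps '[[[0, 0, 0.01, 0, 0, 0], [0, 0, 0.015, 0, 0, 0], [0, 0, 0.015, 0, 0, 0]]]'

```text
clock: 38.4
tool_pos: [0.5144, -0.0432, 0.013]
orientation: [-180.0, -0.0, -45.0]
force: [-0.9, 0.7, 4.3]
opening: 0.0427
gripper_force: 30.0
```

Call:
step_arm --steps '[[[0, 0, 0, 0, 0, 0], [0, 0, 0, 0, 0, 0], [0, 0, 0, 0, 0, 0], [0, 0, 0, 0, 0, 0], [0, 0, 0, 0, 0, 0], [0, 0, -0.1, 0, 0, 0], [0, 0, -0.4, 0, 0, 0], [0, 0, -0.8, 0, 0, 0], [0, 0, -1, 0, 0, 0], [0, 0, -1, 0, 0, 0], [0, 0, -1, 0, 0, 0]]]' --jaw 75

```text
clock: 39.5
tool_pos: [0.5144, -0.0431, 0.1135]
orientation: [-179.9, -0.0, -45.0]
force: [0.1, -0.4, -0.4]
opening: 0.0617
gripper_force: 0.0
```

Call:
step_arm --steps '[[[0.3, 0.3, -0.3, 0, 0, 0], [0.6, 0.6, -0.6, 0, 0, 0], [1, 1, -1, 0, 0, 0], [1, 1, -1, 0, 0, 0], [1, 1, -1, 0, 0, 0]]]'

```text
clock: 40.0
tool_pos: [0.5147, -0.1869, 0.2136]
orientation: [-180.0, -0.1, -45.1]
force: [-0.3, 0.2, -0.2]
opening: 0.0617
gripper_force: 0.0
```

Run:
```python
from h import *
a=[]
for n,(x0,x1,y0,y1) in {"side":(190,330,160,270),"top":(225,325,160,260)}.items():
    p,d=snapshot(n);a.append(cv2.resize(p[y0:y1,x0:x1],(400,400),interpolation=cv2.INTER_CUBIC))
    P=cloud(calibration(n),d)
    for k,(x,y) in {"cap":(.518,.051),"hs":(.6125,.047),"tr":(.61,-.046),"coil":(.514,-.0435)}.items():
        m=(np.hypot(P[...,0]-x,P[...,1]-y)<.03)&(P[...,2]>.012)&(P[...,2]<.08);
        if m.any(): print(n,k,m.sum(),np.percentile(P[m][:,2],[50,90,98]).round(4))
cv2.imwrite("pics/f.png",np.hstack(a)[:,:,::-1]);print(get_obs()["clock"])
```

```text
side cap 351 [0.0342 0.0588 0.0603]
side hs 338 [0.0329 0.0451 0.0464]
side tr 286 [0.0345 0.0455 0.0471]
side coil 224 [0.0276 0.0311 0.033 ]
40.1
```

View pics/f.png

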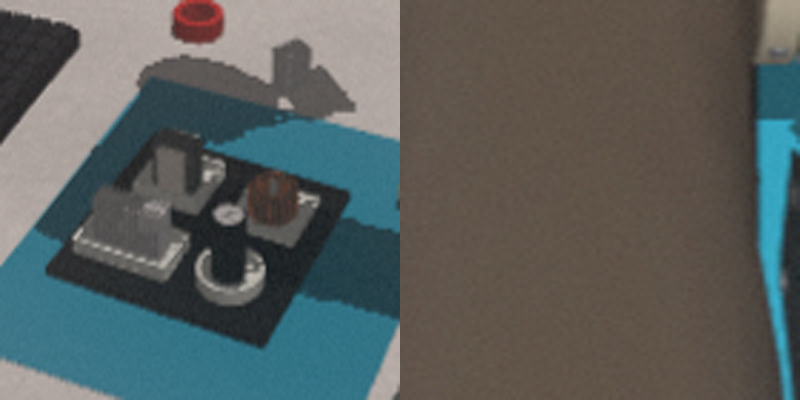

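The side crop shows all four parts upright in their holders, with the coil around the post at (272,198). Depth heights match seated parts (cap ~57, heat sink and transformer ~43, coil ~28 mm, within the camera's error). The arm is clear, so I'm handing in.

```bash
python3 -c "
from plant import *
print(close_job())"
```

```text
the job is handed in; nothing more can be done
None
```

The job is handed in: the tall capacitor, long heat sink, transformer and coil were placed in that order, each upright and seated in its holder in the last side view, with the look-alikes left untouched (about 40 s of the 90 s used).

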